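Seat and lock a toothed jaw carrier in the bench holder

TASK

Mount the practice jaw for drilling: lift its blue carrier out of the white stand and lower it into the dark socket bar of the grey bench holder so that all six teeth under it go into their slots and it sits fully home, finding the slots gently by feel because the bar is clamped up to 7 mm off centre along its length. Then push the holder's red knob all the way so that the lock tongue covers the end of the carrier, and let go. Keep the force of the carrier on the holder gentle, under about 20 N, and leave the other things on the desk alone.

Things in the scene. Friction and masses are not known exactly. Their poses are not given: they have to be found in the camera images.
- carrier: Practice jaw on its blue carrier plate, one loose rigid part, 0.13 to 0.21 kg. Origin: centre of the plate's underside; z up, y along its length. Plate 26 (x) x 100 (y) x 5 mm (z 0 to 5); on it the pink jaw block (see jaw_grip); below it six steel teeth (see tooth_tips). It is alike after half a turn and may be mounted either way round. It starts lying level in the stand.
- jaw_grip (a point): Point in the pink jaw block, 20 mm above the carrier's origin. The block is 22 mm (x) x 58 mm (y), solid from 5 to 25 mm above the carrier's origin; the white jaw teeth on it (to 34 mm) are looks only and not solid. Grasp the block across x from above, fingertips just above the blue plate.
- tooth_tips (a point): Middle of the row of tooth tips, 13 mm below the carrier's origin. Six steel teeth stand in a row along y, pitch 10 mm (y = -25, -15, ... 25), each 9.6 mm (x) x 3.6 mm (y), 13 mm long below the plate, tips rounded with 1.8 mm radius.
- stand: White parking stand fixed to the desk, 60 x 128 mm foot; origin under its centre, y along its length. The carrier plate rests on its two rails with its underside 25 mm above the desk; end walls 29 mm high stand just beyond the plate's ends (inner faces at y = +-52).
- holder: Grey bench holder fixed to the desk, foot 96 (x) x 160 (y) mm; origin on the desk under its centre, y along its length, the lock at its +y end. On it the dark steel socket bar, 33 (x) x 92 (y) mm (see bar_mid). With the carrier fully home its plate lies on the bar: carrier origin 30 mm above the holder's, y axes in line; with its teeth standing on top of the bar it is 43 mm above.
- bar_mid (a point): Holder's centre at the height of the socket bar's top, 30 mm above the desk. The bar has six slots along y, pitch 10 mm, each 14.6 (x) x 5.2 mm (y), 17 mm deep: the teeth have 2.5 mm play each way in x, 0.8 mm in y. The bar is centred in x but clamped up to 7 mm either way in y from here: NOT measured, find it by feel. Its rubber bed sinks 1 mm per 10 N.
- lock (a joint): Lock slide of the holder, m: 0 to 0.004 = open, 0.026 = end stop, locked; it moves along the holder's +x (away from the robot), friction about 2.5 N, and stays where left. Its steel tongue (14 mm in x; y = 38 to 71 mm, underside 36.5 mm up) stands clear of the carrier on the -x side when open; locked, it covers the +y end of the seated blue plate with 1.5 mm of air.
- lock_knob (a point): Centre of the grip of the upright red knob on the lock slide, 14 mm diameter, 65 mm along +y from the holder's centre and 56 mm above the desk; its top is 7 mm above this point, the slide's steel plate 15 mm below. It moves with the slide.
- plastic_cup: White plastic cup, 75 mm wide, 105 mm high, a bystander; origin under its centre.
- jar_b: Clear jar with red lid, 64 mm wide, 70 mm high, a bystander; origin under its centre.
- dish_white: Small white glass mixing dish, 32 mm wide, 25 mm high, a bystander; origin under its centre.
- drops: Small white dropper bottle with black cap, 21 mm wide, 58 mm high, a bystander; origin under its centre.
There are look-alikes about, which are no part of the job. Of the things that look like the carrier, the smaller one is meant.

How it is judged:
By the outcome, as a careful person would: the job done as asked, in the order asked, and still so for the second after the job is handed in, with the robot touching nothing.
It also fails if it takes over 67 s, if anything falls off the work surface, if the arm or the gripper's body presses on something with over 40 N, if the wrist force passes 120 N, or if a joint passes its speed limit or range.

ROBOT

A 6-joint arm with a two-finger parallel gripper is mounted at the origin on a cart in front of the work surface, level with it; the furniture and walls round the work are solid. World frame = base frame: x ahead of the robot, y to its left, z up, the work surface at z = 0. Lengths are in m, angles in degrees, forces in N, time in s.
With the tool pointing down it reaches from about 0.4 to 0.825 m from the base axis. Payload 7 kg.
Tool frame: the origin (TCP) lies on the centre line of the jaws, within the pads' length; the fingertips stand 22 mm ahead of it and the grasp point (between the pads) lies 3 mm ahead of it; z points along the fingers, y is the line along which they close (so a half turn about z gives the same grasp; the last joint's range is limited). The gripper opens to 88 mm and grips with 3 to 60 N. Pads are 19 mm wide; open, the fingers measure 130 mm over their backs; the gripper's body (78 mm by 193 mm) begins 47 mm behind the grasp point.
Start: joints at [92.195, 20.546, 0.682, 0, -70.136, -16.507], TCP at [0.167, 0.654, 0.249] pointing down, gripper open.
Joint ranges: [-176.03, 176.03], [-82.01, 121.73], [-58.28, 71.71], [-173.87, 95.51], [-174.79, -0.11], [-173.66, 173.66]. Speed limits (degrees/s): [136.94, 136.94, 172.46, 180, 180, 180].

INTERFACE

Orientations are given as [roll, pitch, yaw] about the fixed x, y, z axes, in that order (R = Rz(yaw) Ry(pitch) Rx(roll)).
In Python, from plant import get_state, cams, r gives the robot as it stands.
- The arm moves only by the tool apply_moves, never from a script. Its argument "targets" is a list of rows, each an object with "dp": the shift along the world's x, y, z in m, a list of three; "yaw": the turn about the world's z in degrees. In form: [{"dp": [x, y, z], "yaw": yaw}, ...]. A call has 1 to 20 rows; each row is the pose to reach, as a shift and turn from the pose commanded when the call began; what a row does not reach only later rows make up. A row lasts 1/12 s, in which the tool goes at most 41.7 mm and 7.16 degrees, less where a joint would pass 70% of its speed; a pose out of reach is approached as far as the arm can. A call with a gripper value outside its range is refused whole. "grip" is the gripper command: -1 is fully open, 1 is shut, values between are in proportion, set as the call begins (left out, the last holds). The fingers move at their own pace and stop on an object; "squeeze" is the grip in N (left out, the last holds). Time passes only in rows, so rows that repeat a pose let the fingers close. It gives the time, the measured TCP pose, the force, the opening and the grip force at its end, in the units of the state.
- get_state(): the state, without advancing time (a new reading comes with each control period).
- cams.capture(name): name is "scene" or "top" or "wrist"; returns a dict with "image" (480x640x3 uint8, red, green, blue), "range_z" (480x640 float32, m along the optical axis (not along the pixel's ray), 0 where there is no reading), "fx", "fy", "cx", "cy" (pixels), "k1" (the pictures are not rectified: a ray, as slopes to the right and down, at radius r is drawn at 1 + k1 r^2 times it, then the intrinsics apply), "R" (3x3) and "t" (3): a world point X has camera coordinates R X + t; the wrist camera has in their place "T_tool_cam" (4x4, takes a point from camera to tool coordinates, whose origin is the TCP and whose axes are the flange's). Camera axes: x right, y down, z forward; pixel columns grow to the right and rows downward; lengths in m; the calibration is good to about 2 mm. A picture is of the moment at which its call begins: read the wrist's pose just before it.
- r.close_job(): hands the job in; it is judged then, once.
The state is a dict: "time_s": time; "joints": joint angles; "qd": joint speeds; "joint_torque": joint torques, N m; "tcp_pos": TCP position; "eef_rot": TCP orientation; "contact_force": force on the tool from outside, world axes, zero at the start; "moment": the same for the moment, N m; "gripper_width": finger opening in m; "gripper_force": force on a finger pad.
Only numpy, scipy, OpenCV 4.12 (cv2) and the standard library are available. Lean on these libraries where they do the work, as an engineer would, in place of code of your own. Each camera call takes 0.05 s, during which the arm holds its last target. There are 200 camera calls.

## Working session

There is one attempt and no reset: what is moved stays moved. The work goes in short steps, Python scripts to look and compute and a tool call to move; the robot and the scene stay as the last step left them, time stands still between calls to the robot, and variables do not carry over. Pictures are saved under pics/ and viewed, at most 10 in all, crops included, and the job is handed in when it is done.

Besides the shell and the picture viewer there is one more tool, called after ">>>" as name(argument=value, ...), one argument or row to a line, values as JSON. apply_moves: Moves the arm, as the interface text tells. Its arguments: {"type":"object","properties":{"targets":{"type":"array","items":{"type":"object","properties":{"dp":{"type":"array","items":{"type":"number"}},"yaw":{"type":"number"}}}},"grip":{"type":"number"},"squeeze":{"type":"number"}},"required":["targets"]}

```bash
mkdir -p pics; ls; cat > h.py <<'E'
import numpy as np, cv2
from plant import get_state, cams, r
from scipy.spatial.transform import Rotation as Ro
def cap(n):
    s=get_state(); c=cams.capture(n)
    if n=="wrist":
        T=np.eye(4); T[:3,:3]=Ro.from_euler('xyz',s['eef_rot'],degrees=True).as_matrix(); T[:3,3]=s['tcp_pos']
        W=T@np.array(c['T_tool_cam']); c['R']=W[:3,:3].T; c['t']=-W[:3,:3].T@W[:3,3]
    c['R']=np.array(c['R']);c['t']=np.array(c['t'])
    return c
def rays(c,uv):
    K=np.array([[c['fx'],0,c['cx']],[0,c['fy'],c['cy']],[0,0,1.]])
    p=cv2.undistortPoints(np.array(uv,float).reshape(-1,1,2),K,np.array([c['k1'],0,0,0.])).reshape(-1,2)
    return np.c_[p,np.ones(len(p))]
def onplane(c,uv,z):
    d=rays(c,uv)@c['R']; o=-c['R'].T@c['t']
    return o+d*((z-o[2])/d[:,2])[:,None]
def cloud(c):
    v,u=np.mgrid[:480,:640]; d=rays(c,np.c_[u.ravel(),v.ravel()])*c['range_z'].reshape(-1,1)
    return ((d-c['t'])@c['R']).reshape(480,640,3)
def save(c,n): cv2.imwrite('pics/'+n,c['image'][:,:,::-1])
E
python3 - <<'E'
from h import *
print(get_state())
for n in('top','scene'):
    c=cap(n);save(c,n+'0.png');print(n,-c['R'].T@c['t'],c['fx'],c['k1'])
E
```

```text
pics
{'time_s': 0.0, 'joints': array([ 9.21946331e+01,  2.05923038e+01,  6.37325732e-01, -2.18439234e-02,
       -7.01379469e+01, -1.65063796e+01]), 'qd': array([ 0.13807321,  0.06100812, -0.04553431,  0.03318727, -0.00932533,
       -0.00906865]), 'joint_torque': array([-3.68823848e-04, -5.82715237e+01,  2.93048286e+01,  6.99703574e+00,
        6.96582603e-03, -1.65651168e-04]), 'tcp_pos': array([0.16676473, 0.65362141, 0.24763443]), 'eef_rot': array([ 1.79905070e+02, -6.71613126e-03, -1.43191791e+01]), 'contact_force': array([-0.2505014 ,  0.53553555, -0.7027115 ]), 'moment': array([ 0.01048127, -0.00454133, -0.00660754]), 'gripper_force': 0.0, 'gripper_width': 0.0877591149544612}
top [ 0.43223641 -0.06396842  1.14642058] 483.22340001403245 -0.01818607878952824
scene [0.11396214 0.59941118 0.66520469] 527.2809307769988 -0.08225467796179993
```

View pics/top0.png

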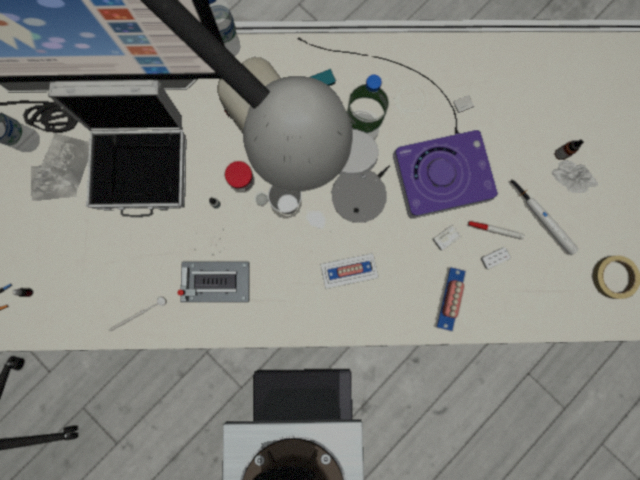

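View pics/scene0.png

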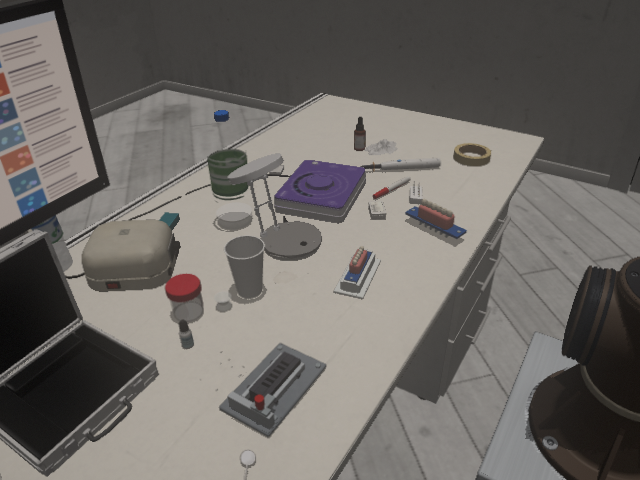

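```bash
python3 - <<'E'
from h import *
c=cap('top');I=c['image'];P=cloud(c)
hsv=cv2.cvtColor(I,cv2.COLOR_RGB2HSV)
print('lamp',P[130,300],P[180,290],'arm',P[50,200], 'cup',P[205,285],'jar',P[175,238])
def meas(name,m,z,box):
    x0,y0,x1,y1=box; mm=np.zeros_like(m);mm[y0:y1,x0:x1]=m[y0:y1,x0:x1]
    mm=mm.astype(np.uint8)
    ct=max(cv2.findContours(mm,cv2.RETR_EXTERNAL,cv2.CHAIN_APPROX_NONE)[0],key=cv2.contourArea)
    w=onplane(c,ct.reshape(-1,2),z)
    rc=cv2.minAreaRect((w[:,:2]*1000).astype(np.float32)); print(name,rc,ct.reshape(-1,2).mean(0))
blue=(hsv[:,:,0]>95)&(hsv[:,:,0]<130)&(hsv[:,:,1]>110)
meas('blue',cv2.morphologyEx(blue.astype(np.uint8),cv2.MORPH_CLOSE,np.ones((15,15))),.03,(310,245,390,295))
meas('bigblue',cv2.morphologyEx(blue.astype(np.uint8),cv2.MORPH_CLOSE,np.ones((25,25))),.03,(425,255,480,340))
pink=((hsv[:,:,0]<15)|(hsv[:,:,0]>170))&(hsv[:,:,1]>90)
meas('pink',pink,.025,(310,245,390,295))
print(I[300,240],I[265,240],I[330,240])
grey=I.astype(int).max(2)<150
meas('holder',cv2.morphologyEx(grey.astype(np.uint8),cv2.MORPH_CLOSE,np.ones((5,5))),.006,(165,250,262,315))
red=((hsv[:,:,0]<8)|(hsv[:,:,0]>172))&(hsv[:,:,1]>140)
meas('knob',red,.063,(165,280,195,305))
dark=I.astype(int).max(2)<60
meas('bar',dark,.03,(190,265,245,298))
print(P[300,240],P[265,245],P[282,214],P[270,350])
a=cv2.resize(I[245:345,165:480],None,fx=2.5,fy=2.5,interpolation=cv2.INTER_CUBIC);cv2.imwrite('pics/crop.png',a[:,:,::-1])
E
```

```text
lamp [ 0.53936877 -0.05369929  0.84816978] [ 0.51415918 -0.04538538  0.81801866] arm [0.57485629 0.00213962 0.88474679] cup [0.65602031 0.01312214 0.00331573] jar [0.71402701 0.11543147 0.07003533]
blue ((488.8468322753906, -97.48827362060547), (21.941232681274414, 18.994007110595703), 8.401853561401367) [332.80645161 273.32258065]
bigblue ((402.7792053222656, -361.3612365722656), (34.089481353759766, 87.74053955078125), 75.11575317382812) [444.95918367 311.36734694]
pink ((491.1907653808594, -138.2730712890625), (5.6556477546691895, 51.9415168762207), 11.187989234924316) [350.         272.38636364]
[112 118 119] [105 112 113] [173 174 162]
holder ((475.362548828125, 178.87799072265625), (162.5211639404297, 95.9815902709961), 89.17974853515625) [214.78604651 281.59534884]
knob ((450.770751953125, 242.5664825439453), (11.204325675964355, 8.846641540527344), 89.19561004638672) [180.69230769 292.23076923]
bar ((476.53790283203125, 175.35321044921875), (13.847567558288574, 11.461478233337402), 89.18052673339844) [214.33333333 280.66666667]
[0.43115912 0.11902266 0.00780985] [0.51234772 0.10685799 0.01367362] [0.47302771 0.17502062 0.03191968] [ 0.49466167 -0.13626112  0.05497542]
```

View pics/crop.png

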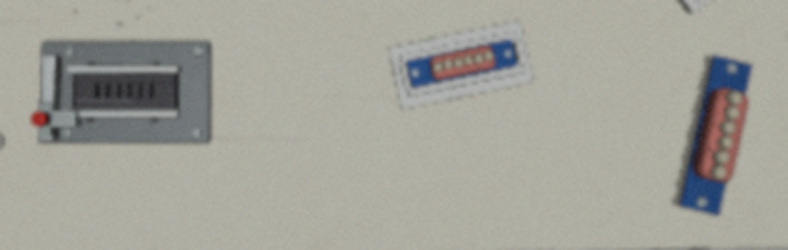

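The wanted carrier is the small one in the white stand, at top-view pixel (349,270). The one at (452,299) is larger and lies loose on the desk, so it is the look-alike. The crop confirms this. The holder is at (215,282) and its knob at (181,292). I'll go over the holder first for a close look.

>>> apply_moves(
  targets=[
    {"dp":[0.02,-0.03,0.0],"yaw":-5},
    {"dp":[0.04,-0.06,0.0],"yaw":-10},
    {"dp":[0.06,-0.095,0.0],"yaw":-15},
    {"dp":[0.08,-0.13,0.0],"yaw":-21},
    {"dp":[0.1,-0.165,0.0],"yaw":-27},
    {"dp":[0.125,-0.2,0.0],"yaw":-33},
    {"dp":[0.15,-0.235,0.0],"yaw":-39},
    {"dp":[0.17,-0.27,0.0],"yaw":-45},
    {"dp":[0.19,-0.305,0.0],"yaw":-50},
    {"dp":[0.21,-0.335,0.0],"yaw":-55},
    {"dp":[0.23,-0.365,0.0],"yaw":-60},
    {"dp":[0.25,-0.395,0.0],"yaw":-65},
    {"dp":[0.27,-0.42,0.0],"yaw":-70},
    {"dp":[0.285,-0.445,0.0],"yaw":-74},
    {"dp":[0.3,-0.465,0.0],"yaw":-76.5},
    {"dp":[0.308,-0.476,0.0],"yaw":-76.5},
    {"dp":[0.308,-0.476,0.0],"yaw":-76.5},
    {"dp":[0.308,-0.476,0.0],"yaw":-76.5},
  ],
)

```text
time_s: 1.65
tcp_pos: [0.475, 0.1774, 0.2483]
eef_rot: [180.0, -0.0, -90.9]
contact_force: [0.5, 0.3, -0.5]
gripper_width: 0.0878
gripper_force: 0.0
```

```bash
python3 - <<'E'
from h import *
c=cap('wrist');save(c,'w1.png');print(-c['R'].T@c['t'],c['R'][2]);P=cloud(c);np.save('w1.npy',P)
s=get_state();print(s['tcp_pos'],s['eef_rot'],s['time_s'])
E
```

```text
[0.47447804 0.10228391 0.38395902] [ 0.00388083  0.27667564 -0.96095553]
[0.47469972 0.17791877 0.24835009] [ 1.79975864e+02 -5.34617467e-03 -9.08552364e+01] 1.7
```

View pics/w1.png

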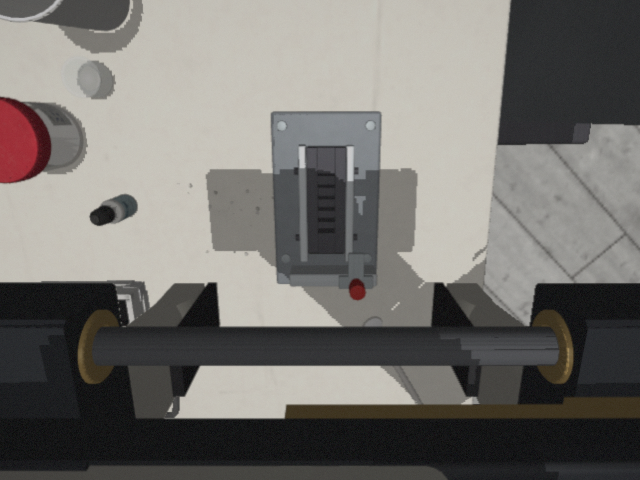

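The slots show at rows 172–231, columns 318–335. The foot spans (272,112) to (380,285) and the knob is at (357,290). I'll measure the slots directly.

```bash
python3 - <<'E'
from h import *
c=cap('wrist');I=c['image'];g=cv2.cvtColor(I,cv2.COLOR_RGB2GRAY)
P=cloud(c)
for n,(u,v) in dict(foot=(290,250),footR=(372,160),bar=(312,200),rail=(303,200),railR=(350,180),knob=(357,289)).items(): print(n,P[v,u].round(4),I[v,u])
prof=g[155:255,320:334].mean(1); print(prof.round().astype(int).tolist())
m=(g[155:250,310:345]<28).astype(np.uint8)
n,l,st,ce=cv2.connectedComponentsWithStats(m)
for s,q in zip(st[1:],ce[1:]):
    if s[4]>15: print(s, onplane(c,[q+[310,155]],.03)[0,:2].round(4))
G=np.zeros_like(g);G[100:300,262:392]=((g<150)&(I.astype(int).max(2)-I.astype(int).min(2)<40))[100:300,262:392]
for v in (118,130,138):
    row=g[v,255:395].astype(int); d=np.diff(row); print(v,d[:70].argmin()+255,d[70:].argmax()+325, onplane(c,[[d[:70].argmin()+255.5,v],[d[70:].argmax()+325.5,v]],.01)[:,:2].round(4).tolist())
for u in (290,310,350):
    col=g[95:150,u].astype(int); v=np.diff(col).argmin()+95.5; col=g[265:300,u].astype(int); v2=np.diff(col).argmax()+265.5
    print(u,v,v2,onplane(c,[[u,v],[u,v2]],.01)[:,:2].round(4).tolist())
hsv=cv2.cvtColor(I,cv2.COLOR_RGB2HSV);red=((hsv[:,:,0]<8)|(hsv[:,:,0]>172))&(hsv[:,:,1]>140);red[:,:300]=0;red[:270]=0
v,u=np.nonzero(red);print('knob',u.mean(),v.mean(),u.min(),u.max(),v.min(),v.max(),onplane(c,[[u.mean(),v.mean()]],.058)[0])
E
```

```text
foot [0.5087 0.2239 0.0101] [78 80 82]
footR [0.4333 0.1419 0.0101] [131 134 139]
bar [0.4863 0.1727 0.0305] [52 51 54]
rail [0.4944 0.1742 0.0224] [120 121 123]
railR [0.4533 0.1574 0.022 ] [142 143 145]
knob [0.4499 0.2416 0.0626] [105  35  34]
[83, 83, 83, 82, 84, 83, 82, 82, 82, 82, 83, 83, 82, 81, 80, 70, 65, 49, 35, 32, 45, 51, 52, 52, 51, 52, 50, 51, 50, 36, 31, 33, 47, 51, 51, 52, 50, 51, 50, 49, 36, 31, 30, 36, 48, 51, 50, 50, 50, 49, 49, 36, 30, 30, 34, 46, 50, 50, 50, 50, 49, 45, 33, 31, 29, 31, 42, 48, 50, 50, 50, 49, 42, 32, 30, 30, 32, 38, 47, 48, 48, 48, 48, 48, 48, 48, 48, 48, 48, 48, 47, 48, 47, 48, 47, 47, 46, 43, 62, 75]
118 269 380 [[0.5216, 0.1048], [0.4265, 0.1064]]
130 270 380 [[0.5212, 0.1148], [0.4263, 0.1164]]
138 270 380 [[0.5216, 0.1215], [0.4261, 0.1231]]
290 109.5 285.5 [[0.5037, 0.0981], [0.5101, 0.2597]]
310 144.5 295.5 [[0.4875, 0.1276], [0.4912, 0.2704]]
350 109.5 295.5 [[0.4526, 0.099], [0.4526, 0.271]]
knob 356.255230125523 288.7531380753138 349 364 279 298 [0.45016314 0.24339876 0.058     ]
```

>>> apply_moves(
  targets=[
    {"dp":[0.0,-0.035,0.0],"yaw":2},
    {"dp":[0.0,-0.07,0.0],"yaw":5},
    {"dp":[0.005,-0.105,0.0],"yaw":8},
    {"dp":[0.01,-0.14,0.0],"yaw":11},
    {"dp":[0.015,-0.18,0.0],"yaw":12},
    {"dp":[0.015,-0.22,0.0],"yaw":12},
    {"dp":[0.015,-0.255,0.0],"yaw":12},
    {"dp":[0.015,-0.285,0.0],"yaw":12},
    {"dp":[0.015,-0.305,0.0],"yaw":12},
    {"dp":[0.015,-0.315,0.0],"yaw":12},
    {"dp":[0.015,-0.315,0.0],"yaw":12},
    {"dp":[0.015,-0.315,0.0],"yaw":12},
  ],
)

```text
time_s: 2.75
tcp_pos: [0.4899, -0.1364, 0.2485]
eef_rot: [180.0, 0.0, -78.8]
contact_force: [-0.5, 0.5, -0.3]
gripper_width: 0.0875
gripper_force: 0.0
```

```bash
python3 - <<'E'
from h import *
c=cap('wrist');save(c,'w2.png');I=c['image'];hsv=cv2.cvtColor(I,cv2.COLOR_RGB2HSV)
print(get_state()['tcp_pos'],get_state()['eef_rot'])
def big(m):
    ct=max(cv2.findContours(m.astype(np.uint8),cv2.RETR_EXTERNAL,cv2.CHAIN_APPROX_NONE)[0],key=cv2.contourArea);return ct.reshape(-1,2)
pink=((hsv[:,:,0]<15)|(hsv[:,:,0]>170))&(hsv[:,:,1]>90);pink[300:]=0
blue=(hsv[:,:,0]>95)&(hsv[:,:,0]<130)&(hsv[:,:,1]>110);blue[300:]=0
blue=cv2.morphologyEx(blue.astype(np.uint8),cv2.MORPH_CLOSE,np.ones((31,31)))
for n,m,z in(('pink',cv2.morphologyEx(pink.astype(np.uint8),cv2.MORPH_CLOSE,np.ones((9,9))),.05),('blue',blue,.03)):
    ct=big(m);print(n,ct.mean(0),cv2.minAreaRect((onplane(c,ct,z)[:,:2]*1000).astype(np.float32)))
E
```

```text
[ 0.48995732 -0.13602348  0.24851832] [-1.79998699e+02  1.12246642e-02 -7.87750730e+01]
pink [318.90555556 207.73888889] ((496.0151672363281, -138.072998046875), (19.96940803527832, 57.16329574584961), 11.31058406829834)
blue [319.35897436 161.67521368] ((502.50341796875, -171.5781707763672), (23.589189529418945, 26.466400146484375), 11.084234237670898)
```

View pics/w2.png

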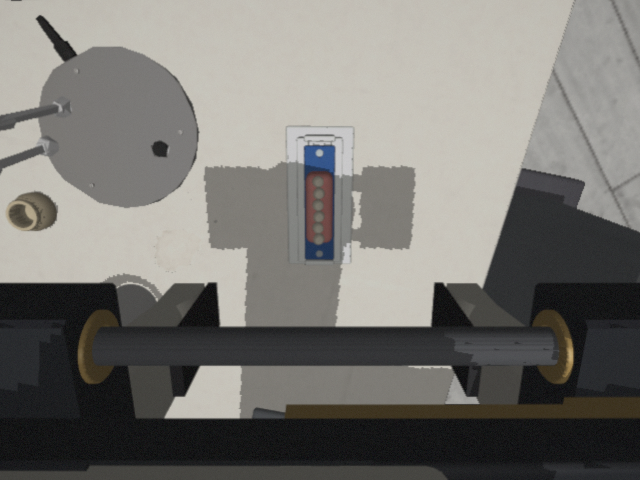

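```bash
cat > m.py <<'E'
from h import *
E
python3 - <<'E'
from h import *
c=cap('wrist');I=c['image'].astype(int)
b=(I[:,:,2]-I[:,:,0])
col=b[135:275,308:331].mean(1); print(col.round().astype(int).tolist())
for v in (158,166,253): print(v, b[v,295:345].tolist())
e=[145,260.]
v=np.arange(135,275); on=v[col>25]; print(on.min(),on.max())
W=onplane(c,[[319.3,on.min()-.5],[319.3,on.max()+.5]],.03);print(W,np.linalg.norm(W[0]-W[1]),W.mean(0),np.degrees(np.arctan2(*(W[1]-W[0])[:2])))
P=cloud(c);print('z plate',P[155:165,310:328,2].mean(),P[205,319],P[200,308])
c2=dict(c);s=np.load('w1.npy')
# slots: rebuild pose of first look
T=np.eye(4);T[:3,:3]=Ro.from_euler('xyz',[179.976,-.005,-90.855],degrees=True).as_matrix();T[:3,3]=[.4747,.17792,.24835]
Wm=T@np.array(c['T_tool_cam']);c2['R']=Wm[:3,:3].T;c2['t']=-Wm[:3,:3].T@Wm[:3,3]
g=cv2.cvtColor(cv2.imread('pics/w1.png'),cv2.COLOR_BGR2GRAY)
u=[326.5]*6;print(onplane(c2,list(zip(u,[173.3,185.3,196.6,207.4,218.4,229.4])),.03)[:,:2].round(4))
print(g[207,300:352].tolist());print(onplane(c2,[[326.5,147],[326.5,252.8]],.03)[:,:2].round(4))
E
```

```text
[-2, -2, 0, 0, 0, -1, -1, 0, 0, 7, 43, 80, 86, 82, 70, 64, 62, 60, 60, 63, 69, 77, 84, 86, 86, 86, 86, 86, 85, 85, 80, 73, 65, 58, 54, 37, 2, -17, -25, -31, -32, -30, -29, -29, -28, -28, -28, -28, -29, -31, -33, -35, -36, -33, -30, -29, -28, -27, -28, -28, -29, -30, -32, -35, -34, -31, -28, -28, -27, -27, -27, -28, -29, -31, -34, -35, -32, -30, -28, -28, -27, -27, -27, -29, -30, -32, -34, -32, -30, -29, -28, -27, -28, -28, -29, -30, -32, -33, -32, -30, -29, -28, -27, -26, -24, -19, -8, 14, 30, 42, 48, 49, 50, 49, 48, 41, 38, 36, 35, 37, 37, 43, 48, 43, 8, -1, -2, -2, -2, -3, -7, -8, -8, -8, -8, -8, -8, -8, -9, -8]
158 [1, -2, -3, -1, 0, -1, 1, 1, 4, 19, 67, 85, 87, 86, 86, 87, 86, 89, 84, 87, 85, 84, 85, 84, 85, 85, 87, 86, 88, 85, 86, 84, 87, 86, 86, 83, 87, 83, 83, 53, 13, 1, 0, 0, -1, 0, 0, -2, 1, 0]
166 [-2, -2, -2, -1, 0, -2, -1, -2, 2, 13, 43, 52, 53, 51, 50, 51, 55, 57, 63, 61, 61, 63, 73, 83, 83, 84, 84, 83, 86, 86, 84, 86, 85, 84, 84, 86, 86, 87, 81, 52, 12, 2, 0, 1, 1, 0, -1, -1, 1, 0]
253 [-1, -2, -2, -3, -1, -1, -1, -2, -2, 5, 23, 47, 48, 50, 47, 49, 50, 47, 47, 48, 38, 17, 5, 4, 4, 4, 6, 14, 39, 47, 45, 50, 45, 47, 47, 48, 48, 44, 26, 7, -3, -1, -2, -2, -1, -3, -1, 0, 1, 0]
145 258
[[ 0.50503573 -0.18545563  0.03      ]
 [ 0.48619969 -0.08778729  0.03      ]] 0.09946809150536418 [ 0.49561771 -0.13662146  0.03      ] -10.91588965878556
z plate 0.03536613469862597 [ 0.49639578 -0.14129582  0.05794767] [ 0.50568057 -0.14151831  0.0478499 ]
[[0.4734 0.1502]
 [0.4736 0.1603]
 [0.4737 0.17  ]
 [0.4739 0.1794]
 [0.474  0.1891]
 [0.4742 0.199 ]]
[112, 117, 121, 118, 118, 110, 87, 59, 51, 49, 50, 52, 50, 52, 50, 47, 48, 42, 32, 37, 37, 33, 33, 38, 35, 37, 36, 36, 38, 35, 34, 35, 32, 34, 37, 43, 48, 49, 51, 51, 50, 51, 52, 50, 50, 76, 101, 118, 118, 119, 119, 116]
[[0.4731 0.1285]
 [0.4745 0.2205]]
```

The blue plate spans rows 145–258 around column 319, which puts the carrier at (0.4956, -0.1366) with yaw about 11°. Descending to grasp.

>>> apply_moves(
  targets=[
    {"dp":[0.002,0.0,-0.03],"yaw":0},
    {"dp":[0.004,0.0,-0.065],"yaw":0},
    {"dp":[0.0055,0.0,-0.1],"yaw":0},
    {"dp":[0.0055,0.0,-0.13],"yaw":0},
    {"dp":[0.0055,0.0,-0.155],"yaw":0},
    {"dp":[0.0055,0.0,-0.172],"yaw":0},
    {"dp":[0.0055,0.0,-0.183],"yaw":0},
    {"dp":[0.0055,0.0,-0.19],"yaw":0},
    {"dp":[0.0055,0.0,-0.194],"yaw":0},
    {"dp":[0.0055,0.0,-0.195],"yaw":0},
    {"dp":[0.0055,0.0,-0.195],"yaw":0},
    {"dp":[0.0055,0.0,-0.195],"yaw":0},
  ],
)

```text
time_s: 3.85
tcp_pos: [0.496, -0.1367, 0.0544]
eef_rot: [-179.9, -0.0, -78.8]
contact_force: [1.4, -0.2, -0.5]
gripper_width: 0.0874
gripper_force: 0.0
```

>>> apply_moves(
  grip=1,
  squeeze=20,
  targets=[
    {"dp":[0,0,0],"yaw":0},
    {"dp":[0,0,0],"yaw":0},
    {"dp":[0,0,0],"yaw":0},
    {"dp":[0,0,0],"yaw":0},
    {"dp":[0,0,0],"yaw":0},
    {"dp":[0,0,0],"yaw":0},
    {"dp":[0,0,0],"yaw":0},
    {"dp":[0,0,0],"yaw":0},
    {"dp":[0,0,0],"yaw":0},
    {"dp":[0,0,0],"yaw":0},
    {"dp":[0,0,0],"yaw":0},
    {"dp":[0,0,0],"yaw":0},
  ],
)

```text
time_s: 4.85
tcp_pos: [0.4954, -0.137, 0.0535]
eef_rot: [180.0, -0.0, -78.8]
contact_force: [0.3, -0.6, 0.6]
gripper_width: 0.0221
gripper_force: 20.0
```

>>> apply_moves(
  squeeze=30,
  targets=[
    {"dp":[0,0,0.002],"yaw":0},
    {"dp":[0,0,0.01],"yaw":0},
    {"dp":[0,0,0.025],"yaw":0},
    {"dp":[0,0,0.05],"yaw":0},
    {"dp":[0,0,0.075],"yaw":0},
    {"dp":[0,0.01,0.09],"yaw":-1},
    {"dp":[-0.002,0.03,0.1],"yaw":-2},
    {"dp":[-0.004,0.06,0.1],"yaw":-4},
    {"dp":[-0.006,0.09,0.1],"yaw":-6},
    {"dp":[-0.008,0.12,0.1],"yaw":-8},
    {"dp":[-0.01,0.15,0.1],"yaw":-10},
    {"dp":[-0.012,0.18,0.1],"yaw":-12},
    {"dp":[-0.015,0.21,0.1],"yaw":-12},
    {"dp":[-0.018,0.24,0.1],"yaw":-12},
    {"dp":[-0.021,0.27,0.1],"yaw":-12},
    {"dp":[-0.021,0.295,0.1],"yaw":-12},
    {"dp":[-0.021,0.308,0.1],"yaw":-12},
    {"dp":[-0.021,0.3113,0.1],"yaw":-12},
    {"dp":[-0.021,0.3113,0.1],"yaw":-12},
    {"dp":[-0.021,0.3113,0.1],"yaw":-12},
  ],
)

```text
time_s: 6.52
tcp_pos: [0.4741, 0.1736, 0.1536]
eef_rot: [180.0, -0.0, -90.8]
contact_force: [-0.1, -0.4, -1.7]
gripper_width: 0.0217
gripper_force: 30.0
```

>>> apply_moves(
  targets=[
    {"dp":[0,0,-0.015],"yaw":0},
    {"dp":[0,0,-0.035],"yaw":0},
    {"dp":[0,0,-0.055],"yaw":0},
    {"dp":[0,0,-0.067],"yaw":0},
    {"dp":[0,0,-0.072],"yaw":0},
    {"dp":[0,0,-0.074],"yaw":0},
    {"dp":[0,0,-0.074],"yaw":0},
    {"dp":[0,0,-0.074],"yaw":0},
    {"dp":[0,0,-0.074],"yaw":0},
    {"dp":[0,0,-0.074],"yaw":0},
  ],
)

```text
time_s: 7.35
tcp_pos: [0.4748, 0.1746, 0.0804]
eef_rot: [-179.9, 0.1, -90.8]
contact_force: [0.0, -0.0, -1.2]
gripper_width: 0.022
gripper_force: 30.0
```

```bash
python3 - <<'E'
from h import *
s=get_state();print(s['tcp_pos'],s['eef_rot'],s['contact_force'],s['moment'])
c=cap('scene');save(c,'s2.png')
c=cap('wrist');I=c['image'][100:340,200:440];cv2.imwrite('pics/w3.png',cv2.resize(I,None,fx=2.4,fy=2.4,interpolation=cv2.INTER_CUBIC)[:,:,::-1])
E
```

```text
[0.47478123 0.17457871 0.0803552 ] [-1.79934513e+02  5.58756213e-02 -9.08103691e+01] [ 0.02840909 -0.04394165 -1.22674813] [ 0.08380946 -0.06747495 -0.04156941]
```

View pics/w3.png

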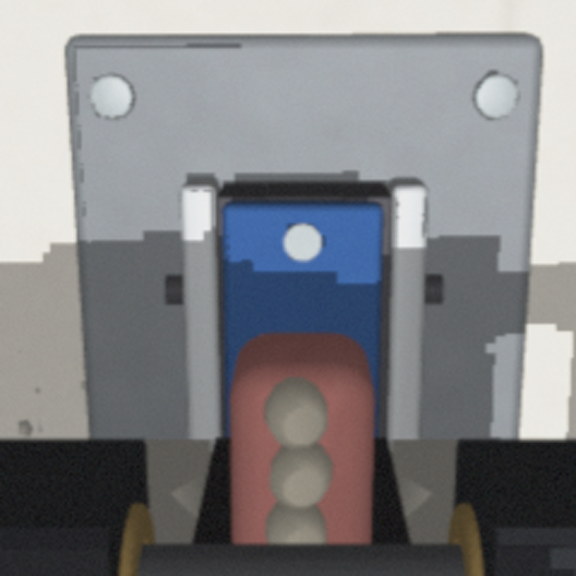

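The carrier is centred over the bar in x: the plate spans crop columns 222–384 between the rails. Now I'll lower it gently until it makes contact.

>>> apply_moves(
  targets=[
    {"dp":[0,0,-0.002],"yaw":0},
    {"dp":[0,0,-0.004],"yaw":0},
    {"dp":[0,0,-0.006],"yaw":0},
    {"dp":[0,0,-0.007],"yaw":0},
    {"dp":[0,0,-0.008],"yaw":0},
    {"dp":[0,0,-0.0085],"yaw":0},
    {"dp":[0,0,-0.009],"yaw":0},
    {"dp":[0,0,-0.009],"yaw":0},
    {"dp":[0,0,-0.009],"yaw":0},
  ],
)

```text
time_s: 8.2
tcp_pos: [0.4744, 0.1744, 0.0706]
eef_rot: [-180.0, 0.0, -90.8]
contact_force: [-0.6, 0.1, -1.6]
gripper_width: 0.0221
gripper_force: 30.0
```

No contact yet, so the teeth may be entering the slots. Continuing in small steps.

>>> apply_moves(
  targets=[
    {"dp":[0,0,-0.0005],"yaw":0},
    {"dp":[0,0,-0.001],"yaw":0},
    {"dp":[0,0,-0.001],"yaw":0},
    {"dp":[0,0,-0.001],"yaw":0},
  ],
)

```text
time_s: 8.53
tcp_pos: [0.4743, 0.1742, 0.0695]
eef_rot: [180.0, -0.0, -90.8]
contact_force: [0.0, 0.3, -2.0]
gripper_width: 0.0219
gripper_force: 30.0
```

>>> apply_moves(
  targets=[
    {"dp":[0,0,-0.0005],"yaw":0},
    {"dp":[0,0,-0.001],"yaw":0},
    {"dp":[0,0,-0.001],"yaw":0},
    {"dp":[0,0,-0.001],"yaw":0},
  ],
)

```text
time_s: 8.87
tcp_pos: [0.4743, 0.1742, 0.0685]
eef_rot: [180.0, -0.0, -90.8]
contact_force: [0.5, -0.5, -1.1]
gripper_width: 0.0221
gripper_force: 30.0
```

>>> apply_moves(
  targets=[
    {"dp":[0,0,-0.0005],"yaw":0},
    {"dp":[0,0,-0.001],"yaw":0},
    {"dp":[0,0,-0.0015],"yaw":0},
    {"dp":[0,0,-0.002],"yaw":0},
    {"dp":[0,0,-0.002],"yaw":0},
  ],
)

```text
time_s: 9.28
tcp_pos: [0.4743, 0.1742, 0.0664]
eef_rot: [180.0, -0.0, -90.8]
contact_force: [0.7, -0.6, -1.0]
gripper_width: 0.022
gripper_force: 30.0
```

>>> apply_moves(
  targets=[
    {"dp":[0,0,-0.0005],"yaw":0},
    {"dp":[0,0,-0.001],"yaw":0},
    {"dp":[0,0,-0.0015],"yaw":0},
    {"dp":[0,0,-0.002],"yaw":0},
    {"dp":[0,0,-0.002],"yaw":0},
  ],
)

```text
time_s: 9.7
tcp_pos: [0.4743, 0.1743, 0.0645]
eef_rot: [180.0, -0.0, -90.8]
contact_force: [1.0, -1.4, -1.4]
gripper_width: 0.0215
gripper_force: 30.0
```

>>> apply_moves(
  targets=[
    {"dp":[0,0,-0.0005],"yaw":0},
    {"dp":[0,0,-0.001],"yaw":0},
    {"dp":[0,0,-0.0015],"yaw":0},
    {"dp":[0,0,-0.002],"yaw":0},
    {"dp":[0,0,-0.0025],"yaw":0},
    {"dp":[0,0,-0.003],"yaw":0},
    {"dp":[0,0,-0.003],"yaw":0},
  ],
)

```text
time_s: 10.28
tcp_pos: [0.4743, 0.1743, 0.0614]
eef_rot: [180.0, -0.0, -90.8]
contact_force: [0.6, -1.0, -1.2]
gripper_width: 0.0218
gripper_force: 30.0
```

>>> apply_moves(
  targets=[
    {"dp":[0,0,-0.0005],"yaw":0},
    {"dp":[0,0,-0.001],"yaw":0},
    {"dp":[0,0,-0.0015],"yaw":0},
    {"dp":[0,0,-0.002],"yaw":0},
    {"dp":[0,0,-0.002],"yaw":0},
    {"dp":[0,0,-0.002],"yaw":0},
  ],
)

```text
time_s: 10.78
tcp_pos: [0.4744, 0.1743, 0.0595]
eef_rot: [180.0, -0.0, -90.8]
contact_force: [-0.5, -1.6, -0.3]
gripper_width: 0.0217
gripper_force: 30.0
```

>>> apply_moves(
  targets=[
    {"dp":[0,0,-0.0005],"yaw":0},
    {"dp":[0,0,-0.001],"yaw":0},
    {"dp":[0,0,-0.001],"yaw":0},
    {"dp":[0,0,-0.001],"yaw":0},
  ],
)

```text
time_s: 11.12
tcp_pos: [0.4743, 0.1743, 0.0585]
eef_rot: [180.0, -0.0, -90.8]
contact_force: [0.5, -2.3, -0.0]
gripper_width: 0.0219
gripper_force: 30.0
```

>>> apply_moves(
  targets=[
    {"dp":[0,0,-0.0003],"yaw":0},
    {"dp":[0,0,-0.0005],"yaw":0},
    {"dp":[0,0,-0.0005],"yaw":0},
    {"dp":[0,0,-0.0005],"yaw":0},
  ],
)

```text
time_s: 11.45
tcp_pos: [0.4744, 0.1743, 0.0582]
eef_rot: [-180.0, -0.0, -90.8]
contact_force: [-0.4, -3.5, 1.3]
gripper_width: 0.022
gripper_force: 30.0
```

>>> apply_moves(
  targets=[
    {"dp":[0,-0.0003,-0.0005],"yaw":0},
    {"dp":[0,-0.0003,-0.0005],"yaw":0},
    {"dp":[0,-0.0003,-0.0005],"yaw":0},
    {"dp":[0,-0.0003,-0.0005],"yaw":0},
  ],
)

```text
time_s: 11.78
tcp_pos: [0.4744, 0.1742, 0.0578]
eef_rot: [-180.0, 0.0, -90.8]
contact_force: [-2.5, -1.6, 5.3]
gripper_width: 0.0221
gripper_force: 30.0
```

>>> apply_moves(
  grip=0.1,
  targets=[
    {"dp":[0,0,0],"yaw":0},
    {"dp":[0,0,0],"yaw":0},
    {"dp":[0,0,0],"yaw":0},
    {"dp":[0,0,0],"yaw":0},
    {"dp":[0,0,0],"yaw":0},
    {"dp":[0,0,0.005],"yaw":0},
    {"dp":[0,0,0.02],"yaw":0},
    {"dp":[0,0,0.045],"yaw":0},
    {"dp":[0,0,0.08],"yaw":0},
    {"dp":[0,0,0.115],"yaw":0},
    {"dp":[0,-0.02,0.14],"yaw":0},
    {"dp":[0,-0.04,0.15],"yaw":0},
    {"dp":[0,-0.04,0.15],"yaw":0},
    {"dp":[0,-0.04,0.15],"yaw":0},
    {"dp":[0,-0.04,0.15],"yaw":0},
  ],
)

```text
time_s: 13.03
tcp_pos: [0.4742, 0.134, 0.2074]
eef_rot: [180.0, 0.0, -90.8]
contact_force: [-0.0, 0.6, 0.1]
gripper_width: 0.0395
gripper_force: 0.0
```

```bash
python3 - <<'E'
from h import *
c=cap('wrist');P=cloud(c);I=c['image']
print(get_state()['tcp_pos'])
cv2.imwrite('pics/w4.png',cv2.resize(I[60:320,200:440],None,fx=2.2,fy=2.2,interpolation=cv2.INTER_CUBIC)[:,:,::-1])
b=(I[:,:,2].astype(int)-I[:,:,0]>30);b[320:]=0
v,u=np.nonzero(b);q=P[v,u];k=(abs(q[:,0]-.4744)<.009)
for lo,hi in((.12,.142),(.207,.225)):
    j=k&(q[:,1]>lo)&(q[:,1]<hi);print(j.sum(),np.median(q[j,2]))
hsv=cv2.cvtColor(I,cv2.COLOR_RGB2HSV);red=((hsv[:,:,0]<6)|(hsv[:,:,0]>174))&(hsv[:,:,1]>160)&(P[:,:,0]<.462)&(P[:,:,1]>.22)
v,u=np.nonzero(red);print(len(v),u.mean(),v.mean(),onplane(c,[[u.mean(),v.mean()]],.058))
E
```

```text
[0.47409296 0.13412971 0.20702173]
494 0.03436207164738084
100 0.03444457794573324
95 359.65263157894736 368.86315789473684 [[0.44975357 0.24915992 0.058     ]]
```

View pics/w4.png

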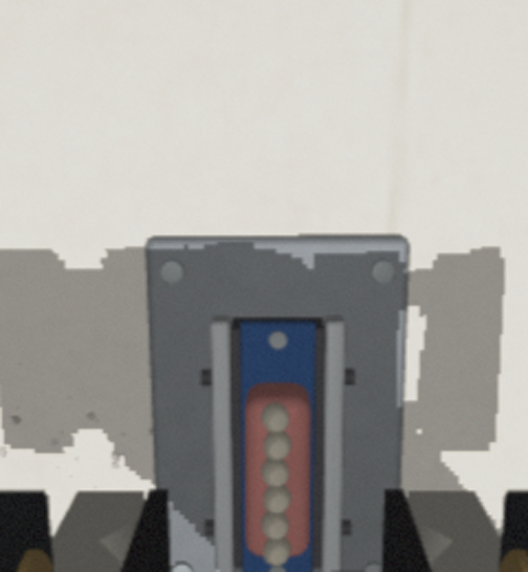

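The carrier is home: the plate top reads 34.4 mm at both ends and the plate lies level between the rails. Next, grasp the knob.

>>> apply_moves(
  targets=[
    {"dp":[-0.008,0.03,0],"yaw":0},
    {"dp":[-0.016,0.065,0],"yaw":0},
    {"dp":[-0.024,0.095,0],"yaw":0},
    {"dp":[-0.024,0.1095,-0.01],"yaw":0},
    {"dp":[-0.024,0.1095,-0.04],"yaw":0},
    {"dp":[-0.024,0.1095,-0.07],"yaw":0},
    {"dp":[-0.024,0.1095,-0.1],"yaw":0},
    {"dp":[-0.024,0.1095,-0.115],"yaw":0},
    {"dp":[-0.024,0.1095,-0.125],"yaw":0},
    {"dp":[-0.024,0.1095,-0.132],"yaw":0},
    {"dp":[-0.024,0.1095,-0.137],"yaw":0},
    {"dp":[-0.024,0.1095,-0.139],"yaw":0},
    {"dp":[-0.024,0.1095,-0.139],"yaw":0},
    {"dp":[-0.024,0.1095,-0.139],"yaw":0},
  ],
)

```text
time_s: 14.25
tcp_pos: [0.4508, 0.2439, 0.0693]
eef_rot: [-179.9, 0.1, -90.8]
contact_force: [1.0, 0.2, 0.5]
gripper_width: 0.0396
gripper_force: 0.0
```

>>> apply_moves(
  grip=1,
  squeeze=15,
  targets=[
    {"dp":[0,0,0],"yaw":0},
    {"dp":[0,0,0],"yaw":0},
    {"dp":[0,0,0],"yaw":0},
    {"dp":[0,0,0],"yaw":0},
    {"dp":[0,0,0],"yaw":0},
    {"dp":[0,0,0],"yaw":0},
    {"dp":[0,0,0],"yaw":0},
  ],
)

```text
time_s: 14.83
tcp_pos: [0.4503, 0.2436, 0.0687]
eef_rot: [180.0, 0.0, -90.8]
contact_force: [-3.1, 0.4, 3.8]
gripper_width: 0.0131
gripper_force: 15.0
```

>>> apply_moves(
  targets=[
    {"dp":[0.002,0,0],"yaw":0},
    {"dp":[0.004,0,0],"yaw":0},
    {"dp":[0.006,0,0],"yaw":0},
    {"dp":[0.008,0,0],"yaw":0},
    {"dp":[0.01,0,0],"yaw":0},
    {"dp":[0.012,-0.0002,0],"yaw":0},
    {"dp":[0.014,-0.0002,0],"yaw":0},
    {"dp":[0.016,-0.0002,0],"yaw":0},
    {"dp":[0.018,-0.0003,0],"yaw":0},
    {"dp":[0.019,-0.0003,0],"yaw":0},
    {"dp":[0.02,-0.0003,0],"yaw":0},
    {"dp":[0.02,-0.0003,0],"yaw":0},
    {"dp":[0.02,-0.0003,0],"yaw":0},
  ],
)

```text
time_s: 15.92
tcp_pos: [0.4709, 0.2433, 0.0687]
eef_rot: [-180.0, 0.0, -90.8]
contact_force: [-0.6, -0.0, 4.5]
gripper_width: 0.0132
gripper_force: 15.0
```

>>> apply_moves(
  targets=[
    {"dp":[0.0005,0,0],"yaw":0},
    {"dp":[0.001,0,0],"yaw":0},
    {"dp":[0.0015,0,0],"yaw":0},
    {"dp":[0.002,0,0],"yaw":0},
    {"dp":[0.002,0,0],"yaw":0},
    {"dp":[0.002,0,0],"yaw":0},
  ],
)

```text
time_s: 16.42
tcp_pos: [0.4726, 0.2433, 0.0687]
eef_rot: [-180.0, 0.0, -90.8]
contact_force: [-2.0, 0.3, 5.3]
gripper_width: 0.0133
gripper_force: 15.0
```

>>> apply_moves(
  targets=[
    {"dp":[0.0005,0,0],"yaw":0},
    {"dp":[0.001,0,0],"yaw":0},
    {"dp":[0.001,0,0],"yaw":0},
    {"dp":[0.001,0,0],"yaw":0},
  ],
)

```text
time_s: 16.75
tcp_pos: [0.4736, 0.2433, 0.0687]
eef_rot: [-180.0, 0.0, -90.8]
contact_force: [-2.6, 0.1, 5.5]
gripper_width: 0.0128
gripper_force: 15.0
```

>>> apply_moves(
  targets=[
    {"dp":[0.0005,0,0],"yaw":0},
    {"dp":[0.001,0,0],"yaw":0},
    {"dp":[0.001,0,0],"yaw":0},
    {"dp":[0.001,0,0],"yaw":0},
  ],
)

```text
time_s: 17.08
tcp_pos: [0.4745, 0.2433, 0.0687]
eef_rot: [-180.0, 0.0, -90.8]
contact_force: [-2.7, 0.5, 5.2]
gripper_width: 0.0135
gripper_force: 15.0
```

>>> apply_moves(
  targets=[
    {"dp":[0.0005,0,0],"yaw":0},
    {"dp":[0.001,0,0],"yaw":0},
    {"dp":[0.001,0,0],"yaw":0},
    {"dp":[0.001,0,0],"yaw":0},
  ],
)

```text
time_s: 17.42
tcp_pos: [0.4753, 0.2433, 0.0687]
eef_rot: [180.0, 0.0, -90.8]
contact_force: [-3.4, 0.7, 6.1]
gripper_width: 0.0132
gripper_force: 15.0
```

>>> apply_moves(
  targets=[
    {"dp":[0.0005,0,0],"yaw":0},
    {"dp":[0.001,0,0],"yaw":0},
    {"dp":[0.001,0,0],"yaw":0},
    {"dp":[0.001,0,0],"yaw":0},
  ],
)

```text
time_s: 17.75
tcp_pos: [0.4754, 0.2432, 0.0686]
eef_rot: [179.9, -0.0, -90.8]
contact_force: [-9.0, 1.8, 8.4]
gripper_width: 0.0128
gripper_force: 15.0
```

>>> apply_moves(
  targets=[
    {"dp":[0.0005,0,0],"yaw":0},
    {"dp":[0.001,0,0],"yaw":0},
    {"dp":[0.001,0,0],"yaw":0},
    {"dp":[0.001,0,0],"yaw":0},
  ],
)

```text
time_s: 18.08
tcp_pos: [0.4756, 0.2432, 0.0685]
eef_rot: [179.8, -0.0, -90.8]
contact_force: [-14.4, 4.0, 12.0]
gripper_width: 0.0131
gripper_force: 15.0
```

>>> apply_moves(
  grip=0.1,
  targets=[
    {"dp":[0,0,0],"yaw":0},
    {"dp":[0,0,0],"yaw":0},
    {"dp":[0,0,0],"yaw":0},
    {"dp":[0,0,0],"yaw":0},
    {"dp":[0,0,0],"yaw":0},
    {"dp":[-0.001,0,0.01],"yaw":0},
    {"dp":[-0.001,0,0.03],"yaw":0},
    {"dp":[-0.001,0,0.06],"yaw":0},
    {"dp":[-0.001,0,0.1],"yaw":0},
    {"dp":[-0.001,-0.03,0.13],"yaw":0},
    {"dp":[-0.001,-0.065,0.14],"yaw":0},
    {"dp":[-0.001,-0.09,0.14],"yaw":0},
    {"dp":[-0.001,-0.1,0.14],"yaw":0},
    {"dp":[-0.001,-0.1,0.14],"yaw":0},
    {"dp":[-0.001,-0.1,0.14],"yaw":0},
  ],
)

```text
time_s: 19.33
tcp_pos: [0.4765, 0.1429, 0.209]
eef_rot: [-180.0, 0.0, -90.9]
contact_force: [0.3, 1.2, -0.4]
gripper_width: 0.0399
gripper_force: 0.0
```

```bash
python3 - <<'E'
from h import *
c=cap('wrist');P=cloud(c);I=c['image']
c2=cap('scene');a=cv2.resize(c2['image'][330:450,200:340],(560,480));b=cv2.resize(I[100:340,220:420],(400,480))
k=np.zeros((480,0,3),np.uint8);cv2.imwrite('pics/f.png',cv2.resize(np.hstack([a[:,:400],b]),(800,480))[:,:,::-1])
b=(I[:,:,2].astype(int)-I[:,:,0]>30);b[330:]=0
v,u=np.nonzero(b);q=P[v,u];print(np.median(q[(q[:,1]<.142)&(q[:,1]>.12)&(abs(q[:,0]-.4744)<.009),2]))
hsv=cv2.cvtColor(I,cv2.COLOR_RGB2HSV);red=((hsv[:,:,0]<6)|(hsv[:,:,0]>174))&(hsv[:,:,1]>160)&(P[:,:,1]>.22)&(P[:,:,1]<.27)&(P[:,:,0]>.43)&(P[:,:,0]<.5)
v,u=np.nonzero(red);print(len(v),onplane(c,[[u.mean(),v.mean()]],.058),get_state()['tcp_pos'])
E
```

```text
0.03433055781165989
0 [[nan nan nan]] [0.4764978  0.14379203 0.20847704]<stdin>:8: RuntimeWarning: Mean of empty slice.
  ret = ret.dtype.type(ret / rcount)
```

View pics/f.png

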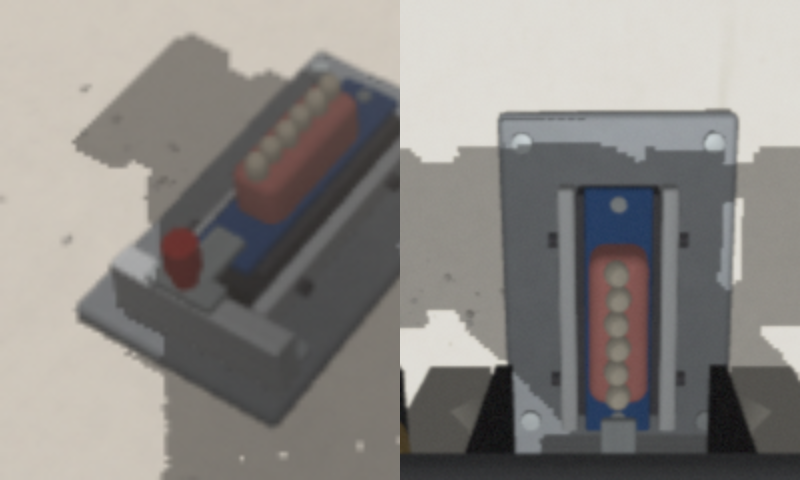

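The picture shows the carrier seated with its plate at (370,120) in the left half. The tongue covers its +y end at about (618,435) in the right half, and the knob has been pushed across at (182,258). The arm is clear, so I'm handing in.

```bash
python3 -c "
from h import *
print(r.close_job())"
```

```text
the job is handed in; nothing more can be done
None
```

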